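# Find the loose bolt on the heating manifold and hold its cap open

## Robot

A 6-joint arm with a two-finger parallel gripper is mounted at the origin on the work surface. World frame = base frame: x ahead of the robot, y to its left, z up, the work surface at z = 0. Lengths are in mm, angles in rad, forces in N, time in s.
With the tool pointing down it reaches from about 425 to 950 mm from the base axis. Payload 3.5 kg.
Tool frame: the origin (TCP) lies at the very end of the fingers, on their centre line; the grasp point (between the pads) lies 19 mm behind it (ctrl.grip_depth is the distance from the TCP to the grasp point, in mm); z points along the fingers, y is the direction in which the jaws open and shut (so a half turn about z gives the same grasp; the last joint's range is limited). The gripper opens to 85 mm and grips with 20 to 120 N. Pads are 22 mm wide; open, the fingers measure 114 mm over their backs; the gripper's body (76 mm by 85 mm) begins 54 mm behind the grasp point. The pads swing forward as they close: fully open they stand 13 mm farther back than shut.
Start: joints at [-1.478, 0.286, 1.577, -0, 1.279, -0.15], TCP at [162.309, -655.181, 231.325] pointing down, gripper open.
Joint ranges: [-2.77, 2.77], [-0.9, 2.22], [0.21, 2.48], [-1.53, 4.67], [0.24, 2.81], [-2.84, 2.84]. Speed limits (rad/s): [2.79, 2.79, 3.14, 3.14, 3.14, 3.14].

## Interface

Orientations are given as [roll, pitch, yaw] about the fixed x, y, z axes, in that order (R = Rz(yaw) Ry(pitch) Rx(roll)).
In Python, from cell import ctrl gives the robot as it stands. The module is installed in compiled form; this text tells all that it offers.
- The arm moves only by the shell command python3 -m crank 'ROWS' [OPENING] [FORCE]. ROWS is JSON, a list of rows, each an object with "delta_pos": the shift along the tool's x, y, z in cm, a list of three; "spin": the turn about the tool's z in rad. A call has exactly 10 rows; each row shifts and turns the commanded pose from where the row before left it, along the tool's axes as they then stand; what a row does not reach is not made up. A row lasts 1/10 s, in which the tool goes at most 50 mm and 8.59 degrees, less where a joint would pass 70% of its speed; a pose out of reach is approached as far as the arm can. A call with a gripper value outside its range is refused whole. OPENING is the finger opening in cm, from 0 to 8.54, set as the call begins (- or left out, the last holds). The fingers move at their own pace and stop on an object; FORCE is the grip in N (left out, the last holds). Time passes only in rows, so rows that do not move let the fingers close, or fill a call up. It gives the time, the measured TCP pose, the force and the opening at its end, in the units of the state.
- ctrl.sense(): the state, without advancing time (a new reading comes with each control period).
- ctrl.get_image(name): name is "scene" or "top" or "wrist"; returns the picture (384x512x3 uint8, red, green, blue); there is no depth.
- ctrl.camera_model(name): a dict with "fx", "fy", "cx", "cy" (pixels), "origin" and "rotation" of the camera in the world. Camera axes: x right, y up, looking along -z (the intrinsics and any distortion apply to the point x, -y, -z); pixel columns grow to the right and rows downward; lengths in mm; the calibration is good to about 2 mm. A picture is of the moment at which its call begins: read the wrist's pose just before it. camera_model takes no time and is no camera call; for the wrist camera it gives the pose at the moment of the call.
- ctrl.sign_off(): hands the job in, once; it reports no verdict.
The state is a dict: "clock": time; "joint_pos": joint angles; "joint_velocities": joint speeds; "tau": joint torques, N m; "tcp_pos": TCP position; "orientation": TCP orientation; "wrist_force": force on the tool from outside, world axes, zero at the start; "moment": the same for the moment, N m; "width": finger opening in mm.
Only numpy, scipy, OpenCV 4.12 (cv2) and the standard library are available. Lean on these libraries where they do the work, as an engineer would, in place of code of your own. Each camera call takes 0.05 s, during which the arm holds its last target.

## Task

First relieve the valve: swing the sprung relief lever all the way to its stop and let it spring back. Then tap down firmly on the manifold's three bolt heads, one after another, until you find the one that gives; let it come back up, take the fin of the cap right behind that bolt and lift the cap to about 45 degrees so that the nut inside can be reached; finish while still holding it open, since it falls shut by itself. Keep the other two caps shut and leave the other things on the table where they are.

Things in the scene. Friction and masses are not known exactly. Their poses are not given: they have to be found in the camera images.
- manifold: fixed grey mounting plate 170 (x) x 330 (y) x 12 mm, origin under its centre; its y runs along a row of three identical valve heads 95 mm apart (left +95, middle 0, right -95), its x from the bolts to the caps. Each head: in front (-x) a brass block 46 mm wide, top 38 mm above the table, with an upright steel hex bolt; behind it an aluminium housing 70 x 60 mm with a hinged cap
- bolt_left (a point): middle of the top of the left head's bolt, untouched: 55 mm above the table. Hex head 20 mm across flats, 10 mm high. The bolts all look alike. This point, like the other bolt and fin points, belongs to the plate and does not move with the part
- bolt_middle (a point): the same for the middle bolt
- bolt_right (a point): the same for the right bolt
- fin_left (a point): middle of the top of the fin of the left head's cap when shut: 89 mm above the table, 46 mm behind the bolt's axis. Black upright fin 10 mm thick (plate y), 22 mm long (plate x), 32 mm tall, on a flat aluminium cap 74 (x) x 64 (y) x 5 mm whose top is 57 mm above the table; 25 mm and more free on either side
- fin_middle (a point): the same for the middle cap. Every cap's hinge axis runs along plate y, 54.5 mm above the table, 52 mm behind the fin's middle and 98 mm behind the bolt's axis. The edge nearest the bolt swings up, carrying the fin up and away from the bolt. A light spring shuts the cap when let go (1 to 2.5 N at the fin)
- fin_right (a point): the same for the right head's cap
- bolt_loose_j (a joint): how far the loose bolt is pressed down, m: 0 untouched, 0.006 bottomed. It gives way under 1.5 to 4 N and springs back. It may be at any of the three places, and changes from run to run
- bolt_tight1_j (a joint): the same for one of the two tight bolts, which do not give (under 0.0006 at 20 N)
- bolt_tight2_j (a joint): the same for the other tight bolt
- cap_loose (a joint): angle of the cap belonging to the loose bolt, rad: 0 shut, 1.2 its stop; it is sprung shut
- cap_tight1 (a joint): the same for the cap of tight bolt 1; this cap can be lifted just as easily
- cap_tight2 (a joint): the same for the cap of tight bolt 2; this cap can be lifted just as easily
- relief_valve: fixed brass relief valve on a grey foot 100 (x) x 80 (y) x 12 mm, origin under its centre, which is also the lever's upright pivot axis. At rest its flat steel lever (top 67 mm above the table) points along the valve's own -x
- lever_peg (a point): middle of the top of the upright steel peg at the lever's end, 90 mm from the pivot axis; the peg is 14 mm in diameter and stands from 67 to 115 mm above the table
- relief_lever (a joint): lever angle, rad: 0 at rest, 0.9 at its stop; it grows clockwise seen from above, so from rest the peg moves to the valve's own +y. A spring returns it when let go; it takes about 1 N at the peg to start and 4 N at the stop
- tape_roll: roll of insulating tape lying flat, 80 mm across, 20 mm high; a bystander, origin at its underside, not part of the job
- screwdriver: hand screwdriver lying on the table; a bystander, origin at its underside, not part of the job
- water_bottle: clear water bottle, 62 mm across, 200 mm tall, with a cap; a bystander, origin at its underside, not part of the job
- back_box: empty open white socket box, 85 x 85 x 35 mm; a bystander, origin at its underside, not part of the job
- thermostat: white room thermostat lying on its back, 80 x 80 x 28 mm, with a round dial on top; a bystander, origin at its underside, not part of the job
- brass_nut: brass compression fitting standing up, 30 mm across, 28 mm high; a bystander, origin at its underside, not part of the job
- pipe_elbow: L-shaped copper pipe, 22 mm thick, lying flat, arms about 80 mm; a bystander, origin at its underside, not part of the job
Mind the look-alikes: they are no part of the job. Leave any pink or purple look-alike of the relief_valve alone.

How it is judged (in metres and radians):
On the way, in this order (a step that is already met when the one before it is completed fails the run):
1. the relief lever is swung to its stop (value of joint relief_lever above 0.8 rad), for 0.05 s.
2. the relief lever has sprung back (value of joint relief_lever below 0.12 rad), for 0.2 s.
3. the loose bolt is tapped down, its cap still shut (value of joint bolt_loose_j above 0.003 m and value of joint cap_loose below 0.2 rad), for 0.05 s.
4. the loose bolt has come back up, its cap still shut (value of joint bolt_loose_j below 0.0012 m and value of joint cap_loose below 0.2 rad), for 0.05 s.
At the end, for the whole second after the job is handed in: The loose bolt's cap is held still by the robot at 0.6 rad (34 degrees) or more, the other caps are shut (under 0.1 rad), the loose bolt is up (within 1.2 mm), the relief lever is back (under 0.12 rad), and the fingers are in contact with what they hold (over 0.3 N) (value of joint cap_loose above 0.6 rad and velocity of joint cap_loose between -0.15 and 0.15 rad/s and value of joint each of cap_tight1, cap_tight2 below 0.1 rad and value of joint bolt_loose_j below 0.0012 m and value of joint relief_lever below 0.12 rad and contact force between the fingers and anything else above 0.3 N); the arm keeps its last pose, push and grip.
It fails at once if the cap of a tight bolt is lifted (over 0.25 rad) (value of joint any of cap_tight1, cap_tight2 above 0.25 rad).
It fails at once if a bystander is moved by more than 30 mm or tipped over (distance of any of tape_roll, screwdriver, water_bottle, back_box, thermostat, brass_nut, pipe_elbow from where it was at the start of the episode above 0.03 m or angle between any of water_bottle, brass_nut's own z axis and vertical above 0.5 rad).
It also fails if it takes over 64 s, if anything falls off the work surface, if the arm or the gripper's body presses on something with over 40 N, if the wrist force passes 120 N, or if a joint passes its speed limit or range.

## Working session

There is one attempt and no reset: what is moved stays moved. The work goes in short steps, Python scripts to look and compute and a shell command to move; the robot and the scene stay as the last step left them, time stands still between calls to the robot, and variables do not carry over. Pictures are saved under pics/ and viewed, and the job is handed in when it is done.

```bash
mkdir -p pics
python3 - <<'E'
from cell import ctrl
import cv2
print(ctrl.sense())
for n in ("scene","top","wrist"):
    m=ctrl.camera_model(n); print(n,m)
    cv2.imwrite(f"pics/{n}0.png",ctrl.get_image(n)[:,:,::-1])
E
```

```text
{'clock': 0.0, 'joint_pos': array([-1.47803386e+00,  2.87216957e-01,  1.57816738e+00, -3.21804579e-05,
        1.27862697e+00, -1.50040213e-01]), 'joint_velocities': array([-0.00089491,  0.0014349 , -0.00200113,  0.00114318,  0.00064926,
        0.00112027]), 'tau': array([ 3.39905655e-04, -4.05990064e+01, -2.92625087e+01, -1.73658286e-04,
        5.92031720e-03, -3.19161423e-06]), 'tcp_pos': array([ 162.21912993, -654.53641341,  229.91820554]), 'orientation': array([-3.13919657e+00, -3.31086530e-04,  2.42811592e-01]), 'wrist_force': array([-0.44262225, -0.49442316,  0.03651598]), 'moment': array([-0.0009239 ,  0.00974656, -0.07426082]), 'width': 85.37439188449368}
scene {'fx': 470.3846089641629, 'fy': 470.3846089641629, 'cx': 257.456990279365, 'cy': 192.3734436329792, 'origin': array([1036.13845138,  641.80589926, 1010.34410994]), 'rotation': array([0.72538221, 0.00406451, 2.5229528 ])}
top {'fx': 436.4529721480532, 'fy': 436.4529721480532, 'cx': 250.1013030158566, 'cy': 189.93398778944405, 'origin': array([ 446.94056102,  -52.7013086 , 1267.85017637]), 'rotation': array([ 0.07805962,  0.02553262, -1.55113922])}
wrist {'fx': 273.6140991073011, 'fy': 273.6140991073011, 'cx': 256.71425422298194, 'cy': 193.02287511564128, 'origin': array([ 239.70698433, -635.78322462,  373.45356608]), 'rotation': array([-0.31511801,  0.00203501, -1.32734818])}
```

View pics/top0.png

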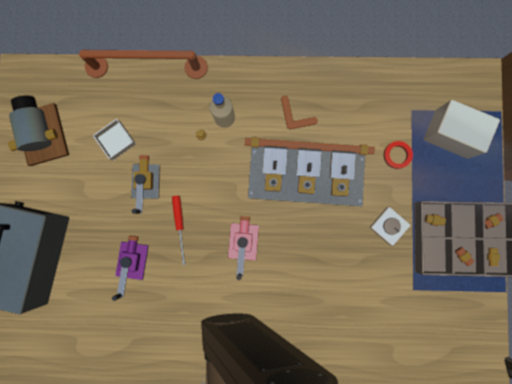

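View pics/scene0.png

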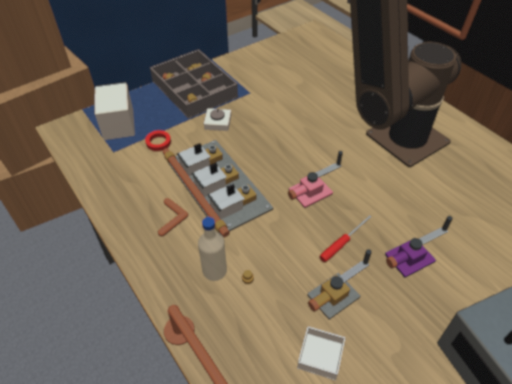

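View pics/wrist0.png

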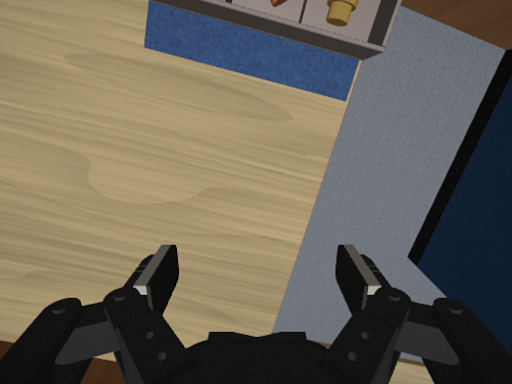

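The relief-valve candidates in the top view are a brass one on a grey foot (145,180), a pink one (243,241) and a purple one (130,260). The brass one fits the description. I'll confirm it in a crop and set up the ray geometry.

```bash
cat > h.py <<'E'
import numpy as np, cv2
from cell import ctrl
from scipy.spatial.transform import Rotation as R
def cam(n): 
    m=ctrl.camera_model(n); r=np.array(m['rotation'],float)
    M=R.from_euler('xyz',r).as_matrix() if r.shape==(3,) else r
    return m,M
def ray(n,u,v,c=None):
    m,M=c or cam(n)
    d=M@np.array([(u-m['cx'])/m['fx'],-(v-m['cy'])/m['fy'],-1.])
    return np.array(m['origin']),d
def onz(n,u,v,z,c=None):
    o,d=ray(n,u,v,c); return o+d*(z-o[2])/d[2]
def proj(n,p,c=None):
    m,M=c or cam(n); q=M.T@(np.array(p,float)-m['origin'])
    return np.array([m['cx']-m['fx']*q[0]/q[2], m['cy']+m['fy']*q[1]/q[2]])
def two(a,ua,b,ub):
    o1,d1=ray(a,*ua);o2,d2=ray(b,*ub)
    t=np.linalg.lstsq(np.stack([d1,-d2],1),o2-o1,rcond=None)[0]
    p,q=o1+t[0]*d1,o2+t[1]*d2
    return (p+q)/2,np.linalg.norm(p-q)
E
python3 - <<'E'
from h import *
print(proj('top',[0,0,0]),proj('scene',[0,0,0]))
a=cv2.imread('pics/top0.png');b=cv2.imread('pics/scene0.png')
c=lambda im,x,y,w,h,s:cv2.resize(im[y:y+h,x:x+w],None,fx=s,fy=s,interpolation=cv2.INTER_CUBIC)
cv2.imwrite('pics/ct.png',np.vstack([c(a,110,145,80,80,7)[:, :],]))
cv2.imwrite('pics/cm.png',c(a,240,130,140,80,5.7))
cv2.imwrite('pics/cs.png',c(b,290,230,100,100,6))
cv2.imwrite('pics/csm.png',c(b,160,125,120,120,5))
E
```

```text
[239.78286322 382.70136095] [406.7229964  138.49119762]
```

View pics/ct.png

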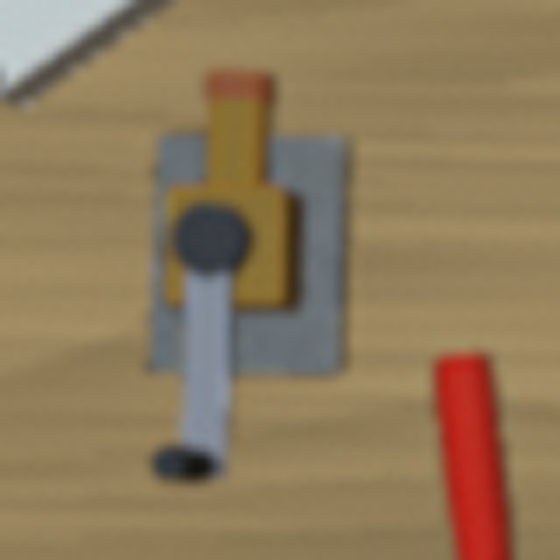

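View pics/cm.png

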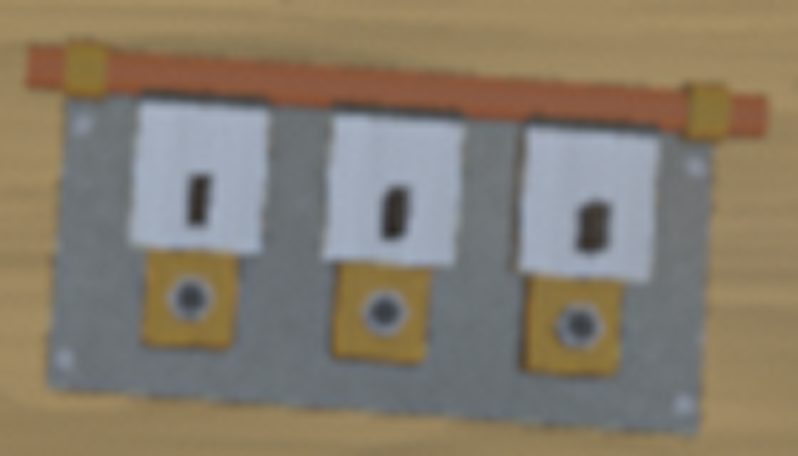

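View pics/cs.png

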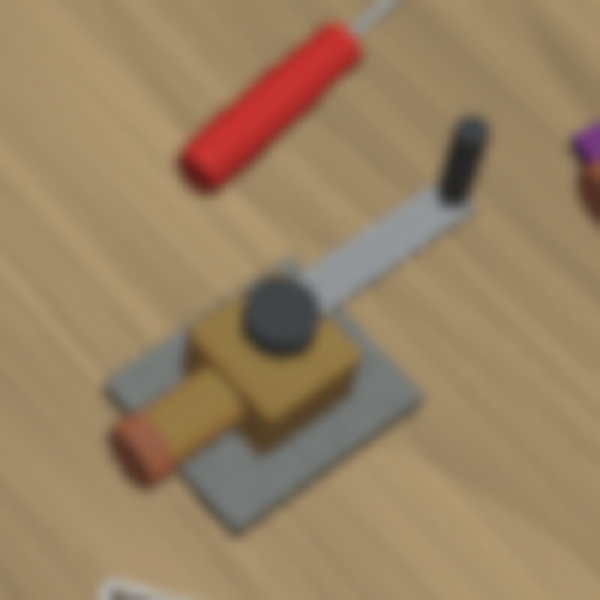

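View pics/csm.png

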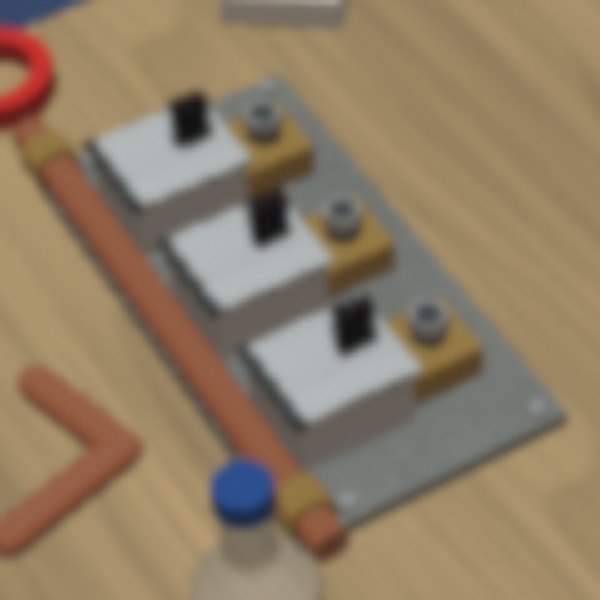

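The crop shows the brass valve on its grey foot, with the peg top at top (133.6,211) and scene (368.7,251.3). The manifold has bolts at top (273,182), (307.5,184.7) and (341.8,187.2). Next I triangulate.

Run:
```python
from h import *
np.set_printoptions(precision=1,suppress=True)
T=lambda x,y:(240+x/5.7-.4,130+y/5.7-.4); S=lambda x,y:(160+x/5-.4,125+y/5-.4)
bt=[T(190,297),T(385,312),T(580,326)]; bs=[S(430,317),S(343,213),S(264,113)]
for a,b in zip(bt,bs): print('bolt',onz('top',*a,55),onz('scene',*b,55),two('top',a,'scene',b))
T2=lambda x,y:(110+x/7-.4,145+y/7-.4); S2=lambda x,y:(290+x/6-.4,230+y/6-.4)
print('peg',onz('top',*T2(166,463),115),onz('scene',*S2(472,128),115),two('top',T2(166,463),'scene',S2(472,128)))
f=[onz('top',*T2(*q),12)for q in((158,132),(348,135),(345,372),(150,370))];print('foot',f,np.mean(f,0))
g=[onz('scene',*S2(*q),12)for q in((110,388),(420,398),(237,530))];print('footS',g,(g[1]+g[0])/2)
p=[onz('top',*T(*q),12)for q in((50,388),(698,433))];print('plate front',p)
ft=[onz('top',*T(*q),89)for q in((202,180),(398,192),(597,208))];print('fin',ft)
ft=[onz('scene',*S(*q),89)for q in((350,303),(267,197),(188,100))];print('fin',ft)
```

```text
bolt [565.3 -83.1  55. ] [565.2 -82.5  55. ] (array([565.2, -82.9,  54.6]), np.float64(0.5364544956346357))
bolt [ 559.6 -178.3   55. ] [ 560.2 -177.2   55. ] (array([ 559.7, -178.3,   53.8]), np.float64(0.15587992040790505))
bolt [ 554.4 -273.    55. ] [ 552.8 -274.5   55. ] (array([ 554.1, -272.4,   57.3]), np.float64(0.34189256821279146))
peg [475.6 288.  115. ] [476.5 286.7 115. ] (array([476.1, 287.3, 115.4]), np.float64(1.5581259505055396))
foot [array([616. , 327.4,  12. ]), array([616.1, 247.6,  12. ]), array([517.2, 245.3,  12. ]), array([516.5, 326.7,  12. ])] [566.5 286.7  12. ]
footS [array([616.4, 252.2,  12. ]), array([519.6, 326.8,  12. ]), array([615.7, 327.4,  12. ])] [568.  289.5  12. ]
plate front [array([522.1, -14.2,  12. ]), array([ 505.4, -339.9,   12. ])]
fin [array([618.2, -87.1,  89. ]), array([ 613.9, -180.4,   89. ]), array([ 607.8, -274.6,   89. ])]
fin [array([610.8, -89.7,  89. ]), array([ 604.6, -183.1,   89. ]), array([ 599.8, -276.7,   89. ])]
```

```bash
python3 -m crank '[{"delta_pos":[0,0,0],"spin":0.12},{"delta_pos":[0,0,0],"spin":0.123},{"delta_pos":[4,-3,0],"spin":0},{"delta_pos":[4,-3,0],"spin":0},{"delta_pos":[4,-3,0],"spin":0},{"delta_pos":[4,-3,0],"spin":0},{"delta_pos":[4,-3,0],"spin":0},{"delta_pos":[4,-3,0],"spin":0},{"delta_pos":[4,-3,0],"spin":0},{"delta_pos":[4,-3,0],"spin":0}]' 0 20
```

```text
clock: 1.15
tcp_pos: [483.6, -413.6, 231.0]
orientation: [-3.141, 0.0, -0.0]
wrist_force: [0.2, -1.2, -0.3]
width: -0.3
```

```bash
python3 -m crank '[{"delta_pos":[0,-5,0],"spin":0},{"delta_pos":[0,-5,0],"spin":0},{"delta_pos":[0,-5,0],"spin":0},{"delta_pos":[0,-5,0],"spin":0},{"delta_pos":[0,-5,0],"spin":0},{"delta_pos":[0,-5,0],"spin":0},{"delta_pos":[0,-5,0],"spin":0},{"delta_pos":[0,-5,0],"spin":0},{"delta_pos":[0,-5,0],"spin":0},{"delta_pos":[0,-5,0],"spin":0}]'
python3 - <<'E'
from h import *
c=cam('wrist'); cv2.imwrite('pics/w1.png',ctrl.get_image('wrist')[:,:,::-1])
print(c[0])
print(ctrl.sense()['tcp_pos'])
print(proj('wrist',[476,287,115],c),proj('wrist',[566,287,70],c))
E
```

```text
clock: 2.15
tcp_pos: [481.9, 86.7, 231.3]
orientation: [3.142, -0.0, -0.0]
wrist_force: [1.6, -0.4, -0.5]
width: -0.2
{'fx': 273.6140991073011, 'fy': 273.6140991073011, 'cx': 256.71425422298194, 'cy': 193.02287511564128, 'origin': array([561.56989946,  86.67984218, 374.7082892 ]), 'rotation': array([-3.15050984e-01, -5.23695638e-05, -1.57051923e+00])}
[480.98554043  93.34985428 231.27733884]
[ 56.2098175  193.85766202] [66.59149629 99.37311615]
```

View pics/w1.png

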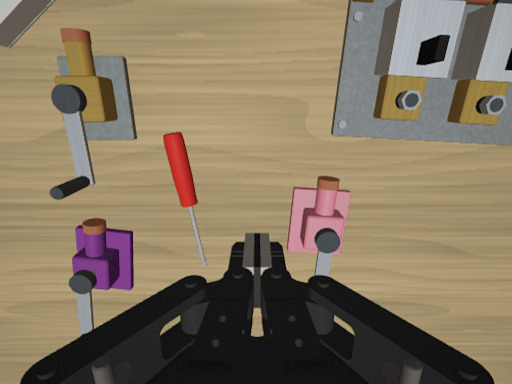

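```bash
python3 -m crank '[{"delta_pos":[-0.6,-4,0],"spin":0},{"delta_pos":[0,-4,0],"spin":0},{"delta_pos":[0,-4,0],"spin":0},{"delta_pos":[0,-3.3,1],"spin":0},{"delta_pos":[0,0,3.5],"spin":0},{"delta_pos":[0,0,3.5],"spin":0},{"delta_pos":[0,0,3.5],"spin":0},{"delta_pos":[0,0,3.2],"spin":0},{"delta_pos":[0,-1,0],"spin":0},{"delta_pos":[0,-0.5,0],"spin":0}]'
python3 - <<'E'
from h import *
for n in('wrist','scene'): cv2.imwrite(f'pics/{n}2.png',ctrl.get_image(n)[:,:,::-1])
E
```

```text
clock: 3.2
tcp_pos: [476.4, 253.4, 84.4]
orientation: [3.142, 0.001, -0.0]
wrist_force: [0.4, 0.0, 0.5]
width: -0.1
```

View pics/wrist2.png

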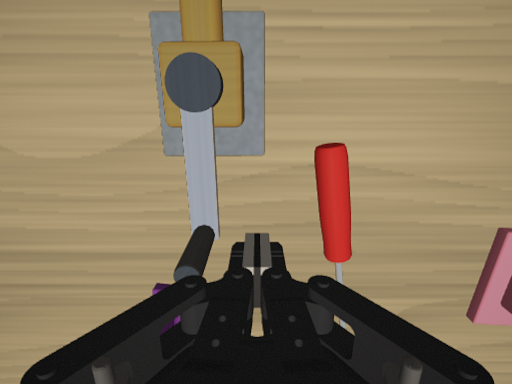

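View pics/scene2.png

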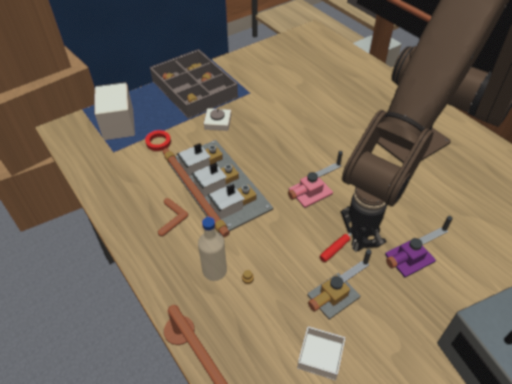

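```bash
python3 -m crank '[{"delta_pos":[0,-1.5,0],"spin":0},{"delta_pos":[0.05,-1,0],"spin":0},{"delta_pos":[0.2,-1,0],"spin":0},{"delta_pos":[0.3,-1,0],"spin":0},{"delta_pos":[0.4,-1,0],"spin":0},{"delta_pos":[0.6,-1,0],"spin":0},{"delta_pos":[0.8,-1,0],"spin":0},{"delta_pos":[0.8,-0.8,0],"spin":0},{"delta_pos":[0,0,0],"spin":0},{"delta_pos":[0,0,0],"spin":0}]'
python3 - <<'E'
from h import *
for n in('wrist',): cv2.imwrite(f'pics/{n}3.png',ctrl.get_image(n)[:,:,::-1])
a=ctrl.get_image('top')[:,:,::-1]
cv2.imwrite('pics/top3.png',cv2.resize(a[110:260,80:230],None,fx=4,fy=4))
E
```

```text
clock: 4.3
tcp_pos: [507.8, 335.6, 83.8]
orientation: [3.141, 0.001, -0.0]
wrist_force: [-1.8, -3.3, 1.0]
width: -0.1
```

View pics/wrist3.png

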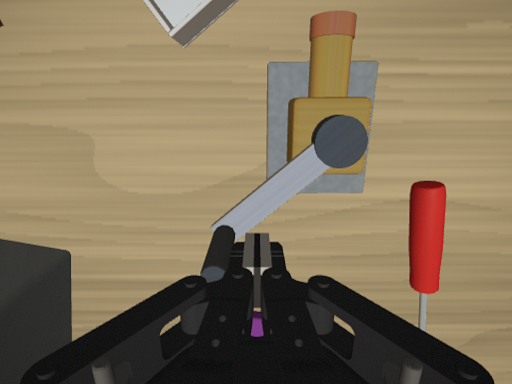

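View pics/top3.png

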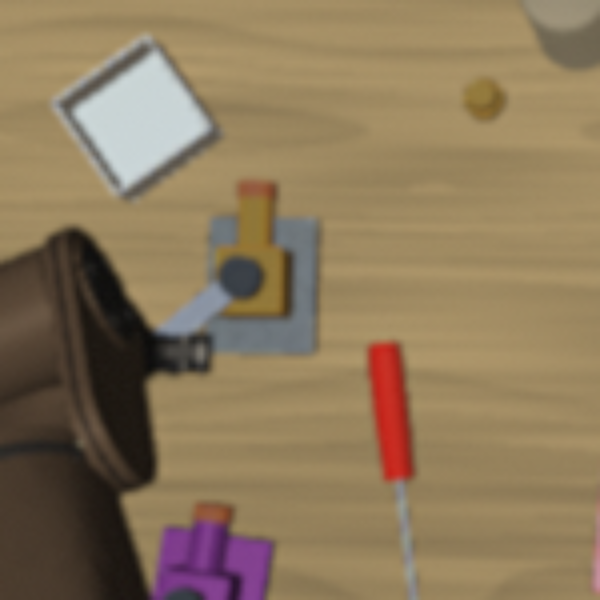

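Run:
```python
from h import *
c=cam('wrist'); print(c[0]['origin'])
# lever edges at z=67
a=onz('wrist',212,226,67,c); b=onz('wrist',315,150,67,c)
d=a-b; print(a,b,np.arctan2(d[1],-d[0]))
a=onz('wrist',238,236,67,c); b=onz('wrist',330,168,67,c)
d=a-b; print(a,b,np.arctan2(d[1],-d[0]))
for t in(.7,.8,.9): print(t,proj('wrist',[566.5-90*np.cos(t),287+90*np.sin(t),115],c), proj('wrist',[566.5-90*np.cos(t),287+90*np.sin(t),67],c))
```

```text
[587.44508222 335.33612989 227.13943017]
[512.71478904 363.87564047  67.        ] [561.48817593 301.07537384  67.        ] 0.9104606065799082
[505.60003929 347.35630722  67.        ] [550.71571177 291.38510561  67.        ] 0.8923763066439468
0.7 [236.89559871 295.52796387] [241.86409201 246.86510315]
0.8 [223.03016118 284.98334319] [231.60082982 238.49656649]
0.9 [210.03989066 273.00244301] [222.07783094 229.06210333]
```

The lever measures about 0.89 rad from the wrist view. I'll nudge it slightly for margin, then retreat.

```bash
python3 -m crank '[{"delta_pos":[0.2,-0.3,0],"spin":0},{"delta_pos":[0,0,0],"spin":0},{"delta_pos":[-0.9,1.2,0],"spin":0},{"delta_pos":[-0.9,1.2,0],"spin":0},{"delta_pos":[-0.6,1.2,0],"spin":0},{"delta_pos":[-0.6,1.5,0],"spin":0},{"delta_pos":[-0.4,1.5,0],"spin":0},{"delta_pos":[0,1.7,0],"spin":0},{"delta_pos":[0,2,0],"spin":0},{"delta_pos":[0,2,0],"spin":0}]'
python3 - <<'E'
from h import *
for n in('wrist',): cv2.imwrite(f'pics/{n}4.png',ctrl.get_image(n)[:,:,::-1])
E
```

```text
clock: 5.4
tcp_pos: [476.1, 215.3, 84.7]
orientation: [-3.14, -0.001, -0.001]
wrist_force: [0.8, -0.2, 0.1]
width: -0.2
```

View pics/wrist4.png

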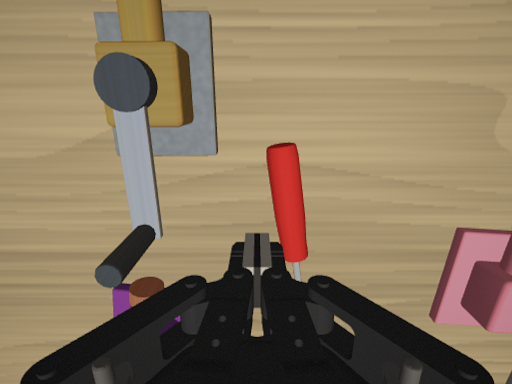

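```bash
python3 -m crank '[{"delta_pos":[0,0,-4],"spin":0},{"delta_pos":[0,0,-4],"spin":0},{"delta_pos":[1.27,4.25,0],"spin":0},{"delta_pos":[1.27,4.25,0],"spin":0},{"delta_pos":[1.27,4.25,0],"spin":0},{"delta_pos":[1.27,4.25,0],"spin":0},{"delta_pos":[1.27,4.25,0],"spin":0},{"delta_pos":[1.27,4.25,0],"spin":0},{"delta_pos":[1.27,4.3,0],"spin":0},{"delta_pos":[0,0,4],"spin":0.057}]'
python3 - <<'E'
from h import *
np.set_printoptions(precision=1,suppress=True)
c=cam('wrist'); cv2.imwrite('pics/w5.png',ctrl.get_image('wrist')[:,:,::-1])
for p in([565.2,-82.9,55],[559.7,-177.9,55],[554.3,-272.8,55],[611.1,-85.5,89],[605.6,-180.5,89]): print(proj('wrist',p,c))
E
```

```text
clock: 6.45
tcp_pos: [571.5, -88.6, 131.3]
orientation: [3.137, -0.018, -0.064]
wrist_force: [1.2, 0.2, 0.1]
width: -0.1
[250.1 210.9]
[360.4 210.1]
[470.3 209.2]
[248.3 166.2]
[385.2 165.3]
```

View pics/w5.png

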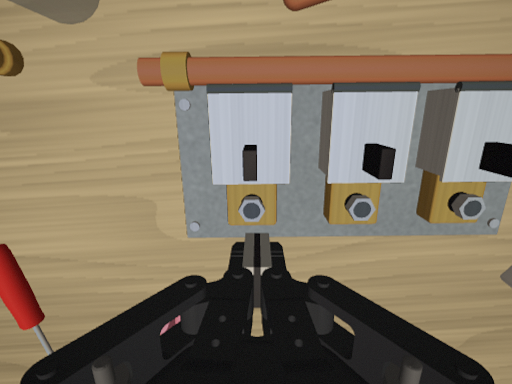

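```bash
python3 -m crank '[{"delta_pos":[0,0,0],"spin":0},{"delta_pos":[0,0,3],"spin":0},{"delta_pos":[0,0,3],"spin":0},{"delta_pos":[0,0,0.5],"spin":0},{"delta_pos":[0,0,0.3],"spin":0},{"delta_pos":[0,0,0.2],"spin":0},{"delta_pos":[0,0,0.2],"spin":0},{"delta_pos":[0,0,0.2],"spin":0},{"delta_pos":[0,0,0],"spin":0},{"delta_pos":[0,0,0],"spin":0}]'; python3 -c "
from h import *
print(ctrl.sense())"
```

```text
clock: 7.5
tcp_pos: [566.0, -82.4, 51.5]
orientation: [3.141, -0.003, -0.057]
wrist_force: [1.8, 1.3, 2.4]
width: 0.2
{'clock': 7.5, 'joint_pos': array([-3.22153844e-01,  2.77162279e-01,  1.94977232e+00,  5.58129474e-04,
        9.11681145e-01,  1.30561208e+00]), 'joint_velocities': array([-0.00266165,  0.00249005,  0.00283343, -0.00167048, -0.00180813,
       -0.00063855]), 'tau': array([-6.70856014e-01, -3.30151927e+01, -2.18543833e+01, -2.75384411e-01,
        2.97427392e-01, -7.66700541e-04]), 'tcp_pos': array([566.03139528, -82.44259568,  51.51164895]), 'orientation': array([ 3.14123924e+00, -2.98867691e-03, -5.73102195e-02]), 'wrist_force': array([1.80349956, 1.27898992, 2.37389125]), 'moment': array([ 0.16378605, -0.28480335, -0.02482214]), 'width': 0.19853325213048253}
```

```bash
python3 -m crank '[{"delta_pos":[0,0,0.1],"spin":0},{"delta_pos":[0,0,0.05],"spin":0},{"delta_pos":[0,0,0],"spin":0},{"delta_pos":[0,0,0],"spin":0},{"delta_pos":[0,0,0],"spin":0},{"delta_pos":[0,0,0],"spin":0},{"delta_pos":[0,0,0],"spin":0},{"delta_pos":[0,0,0],"spin":0},{"delta_pos":[0,0,0],"spin":0},{"delta_pos":[0,0,0],"spin":0}]'
python3 - <<'E'
from h import *
cv2.imwrite('pics/w6.png',ctrl.get_image('wrist')[:,:,::-1])
E
```

```text
clock: 8.5
tcp_pos: [565.1, -82.5, 49.1]
orientation: [3.141, -0.001, -0.057]
wrist_force: [3.7, -1.5, 3.9]
width: 0.3
```

View pics/w6.png

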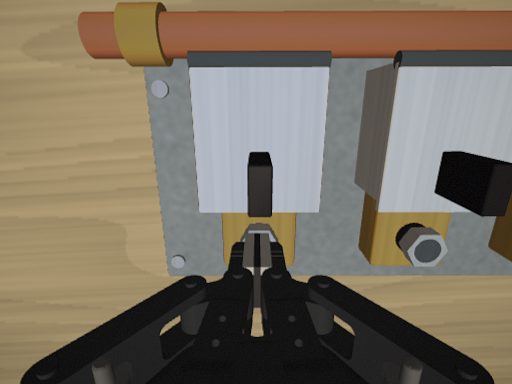

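```bash
python3 -m crank '[{"delta_pos":[0,0,-1.5],"spin":0},{"delta_pos":[0,0,-3],"spin":0},{"delta_pos":[0,3.2,0],"spin":0},{"delta_pos":[0,3.2,0],"spin":0},{"delta_pos":[0,3.1,0],"spin":0},{"delta_pos":[0,0,2],"spin":0},{"delta_pos":[0,0,1.6],"spin":0},{"delta_pos":[0,0,0.3],"spin":0},{"delta_pos":[0,0,0.3],"spin":0},{"delta_pos":[0,0,0.15],"spin":0}]'
python3 -m crank '[{"delta_pos":[0,0,0],"spin":0},{"delta_pos":[0,0,0],"spin":0},{"delta_pos":[0,0,0],"spin":0},{"delta_pos":[0,0,0],"spin":0},{"delta_pos":[0,0,0],"spin":0},{"delta_pos":[0,0,0],"spin":0},{"delta_pos":[0,0,0],"spin":0},{"delta_pos":[0,0,0],"spin":0},{"delta_pos":[0,0,0],"spin":0},{"delta_pos":[0,0,0],"spin":0}]'
```

```text
clock: 9.55
tcp_pos: [557.4, -176.8, 54.1]
orientation: [-3.141, 0.009, -0.054]
wrist_force: [-15.4, 1.4, 31.0]
width: -0.2
clock: 10.55
tcp_pos: [557.4, -176.8, 54.3]
orientation: [3.142, 0.009, -0.054]
wrist_force: [-13.5, 0.4, 25.9]
width: -0.2
```

The left bolt gives: 5.9 mm at about 4 N. The middle one is rigid, standing at 54.3 under 26 N. Next is the left fin.

```bash
python3 -m crank '[{"delta_pos":[0,0,-1.5],"spin":0},{"delta_pos":[0,0,-4],"spin":0},{"delta_pos":[0,0,-3],"spin":0},{"delta_pos":[1.5,-3.2,0],"spin":0},{"delta_pos":[1.5,-3.2,0],"spin":0},{"delta_pos":[1.6,-3.1,0],"spin":0},{"delta_pos":[0,0,0],"spin":0},{"delta_pos":[0,0,0],"spin":0},{"delta_pos":[0,0,0],"spin":0},{"delta_pos":[0,0,0],"spin":0}]' 4 30
python3 - <<'E'
from h import *
c=cam('wrist'); cv2.imwrite('pics/w7.png',ctrl.get_image('wrist')[:,:,::-1])
print(ctrl.sense()['tcp_pos'],proj('wrist',[611.1,-85.5,89],c),proj('wrist',[565.2,-82.9,55],c))
E
```

```text
clock: 11.55
tcp_pos: [609.9, -85.6, 134.8]
orientation: [-3.141, 0.001, -0.058]
wrist_force: [0.5, 0.6, -1.1]
width: 40.4
[610.08815785 -85.69966553 135.02282934] [256.41951407 214.39486857] [256.53206009 246.5131098 ]
```

View pics/w7.png

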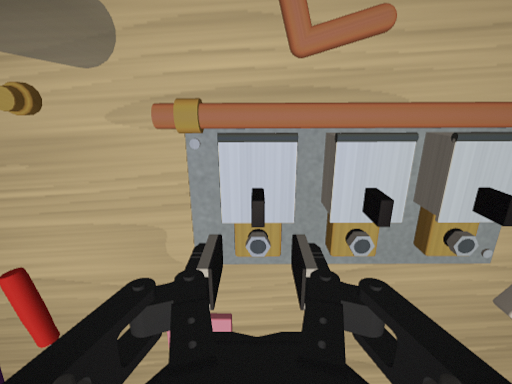

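```bash
python3 -m crank '[{"delta_pos":[0.1,0,2],"spin":0},{"delta_pos":[0,0,2],"spin":0},{"delta_pos":[0,0,2],"spin":0},{"delta_pos":[0,0,0.8],"spin":0},{"delta_pos":[0,0,0.3],"spin":0},{"delta_pos":[0,0,0],"spin":0},{"delta_pos":[0,0,0],"spin":0},{"delta_pos":[0,0,0],"spin":0},{"delta_pos":[0,0,0],"spin":0},{"delta_pos":[0,0,0],"spin":0}]'
python3 -m crank '[{"delta_pos":[0,0,0],"spin":0},{"delta_pos":[0,0,0],"spin":0},{"delta_pos":[0,0,0],"spin":0},{"delta_pos":[0,0,0],"spin":0},{"delta_pos":[0,0,0],"spin":0},{"delta_pos":[0,0,0],"spin":0},{"delta_pos":[0,0,0],"spin":0},{"delta_pos":[0,0,0],"spin":0},{"delta_pos":[0,0,0],"spin":0},{"delta_pos":[0,0,0],"spin":0}]' 0 30
python3 - <<'E'
from h import *
cv2.imwrite('pics/w8.png',ctrl.get_image('wrist')[:,:,::-1])
E
```

```text
clock: 12.6
tcp_pos: [612.1, -85.0, 64.9]
orientation: [3.141, -0.001, -0.057]
wrist_force: [0.0, -0.5, 0.3]
width: 40.2
clock: 13.6
tcp_pos: [611.7, -86.2, 64.5]
orientation: [3.14, 0.0, -0.057]
wrist_force: [-2.0, -5.6, 1.1]
width: 9.3
```

View pics/w8.png

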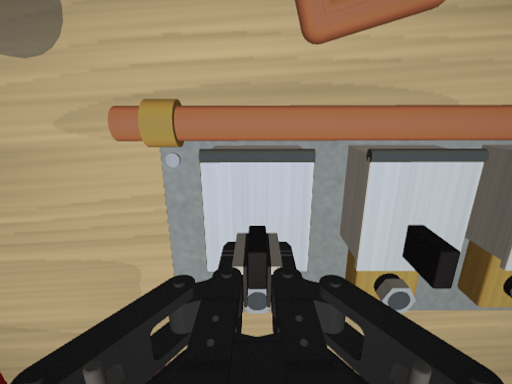

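```bash
python3 -m crank '[{"delta_pos":[0.31,0,-0.51],"spin":0},{"delta_pos":[0.36,0,-0.47],"spin":0},{"delta_pos":[0.41,0,-0.43],"spin":0},{"delta_pos":[0.45,0,-0.39],"spin":0},{"delta_pos":[0.48,0,-0.34],"spin":0},{"delta_pos":[0.52,0,-0.29],"spin":0},{"delta_pos":[0.54,0,-0.24],"spin":0},{"delta_pos":[0.57,0,-0.18],"spin":0},{"delta_pos":[0,0,0],"spin":0},{"delta_pos":[0,0,0],"spin":0}]'
python3 - <<'E'
from h import *
cv2.imwrite('pics/w9.png',ctrl.get_image('wrist')[:,:,::-1])
a=ctrl.get_image('scene')[:,:,::-1]
cv2.imwrite('pics/s9.png',cv2.resize(a[100:270,130:300],None,fx=3.5,fy=3.5,interpolation=cv2.INTER_CUBIC))
E
```

```text
clock: 14.65
tcp_pos: [644.9, -88.0, 91.0]
orientation: [3.14, 0.009, -0.056]
wrist_force: [-6.2, -4.4, -0.6]
width: 9.5
```

View pics/w9.png

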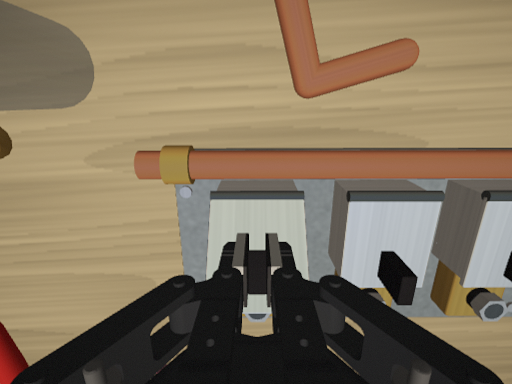

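View pics/s9.png

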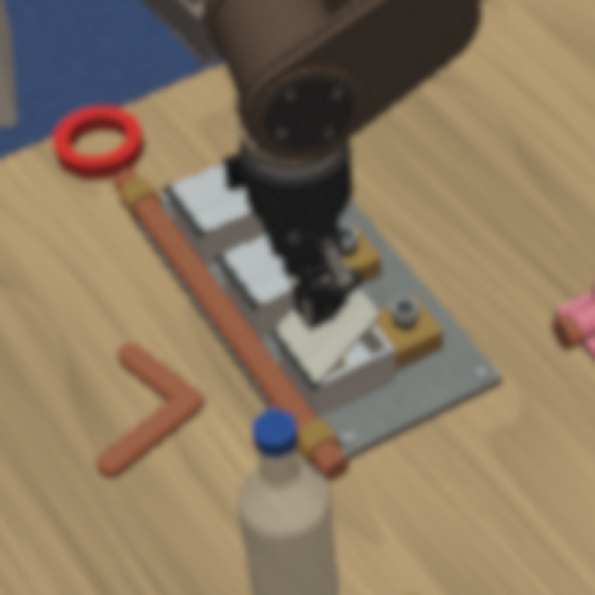

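The cap is open, at about 0.72 rad from the TCP displacement. I'll add a little margin and measure the cap's front edge.

```bash
python3 -m crank '[{"delta_pos":[0.3,0,-0.07],"spin":0},{"delta_pos":[0.2,0,-0.03],"spin":0},{"delta_pos":[0,0,0],"spin":0},{"delta_pos":[0,0,0],"spin":0},{"delta_pos":[0,0,0],"spin":0},{"delta_pos":[0,0,0],"spin":0},{"delta_pos":[0,0,0],"spin":0},{"delta_pos":[0,0,0],"spin":0},{"delta_pos":[0,0,0],"spin":0},{"delta_pos":[0,0,0],"spin":0}]'
python3 - <<'E'
from h import *
np.set_printoptions(precision=1,suppress=True)
cv2.imwrite('pics/w10.png',ctrl.get_image('wrist')[:,:,::-1])
a=ctrl.get_image('scene')[:,:,::-1].copy()
ex=np.array([.9984,-.0567,0]);ey=np.array([.0567,.9984,0]);ez=np.array([0,0,1])
H=np.array([565.2,-82.9,54.5])+98*ex
b=cv2.resize(a[155:235,185:265],None,fx=7,fy=7,interpolation=cv2.INTER_CUBIC)
for t,col in((0.5,(0,0,255)),(.75,(0,255,0)),(1.0,(255,0,0))):
  for s in(-32,32):
    p=H+ex*(-74*np.cos(t)+2.5*np.sin(t))+ez*(74*np.sin(t)+2.5*np.cos(t))+ey*s
    u=proj('scene',p); q=((u-[185,155]+.5)*7).astype(int); cv2.circle(b,tuple(int(i) for i in q),4,col,1); print(t,s,u)
cv2.imwrite('pics/s10.png',b)
t=ctrl.get_image('top')[:,:,::-1]; cv2.imwrite('pics/t10.png',t)
print(ctrl.sense())
E
```

```text
clock: 15.75
tcp_pos: [649.4, -88.2, 92.2]
orientation: [3.14, 0.011, -0.056]
wrist_force: [-6.1, -4.9, 1.1]
width: 9.3
0.5 -32 [228.1 176.3]
0.5 32 [240.3 191.3]
0.75 -32 [224.2 174.1]
0.75 32 [236.4 189.2]
1.0 -32 [219.1 173.3]
1.0 32 [231.3 188.5]
{'clock': 15.9, 'joint_pos': array([-0.3,  0.4,  1.7, -0. ,  1. ,  1.3]), 'joint_velocities': array([-0., -0.,  0., -0.,  0., -0.]), 'tau': array([  3.9, -41.3, -28.8,   1.5,  -1.6,   0. ]), 'tcp_pos': array([649.4, -88.3,  92.2]), 'orientation': array([ 3.1,  0. , -0.1]), 'wrist_force': array([-7.5, -5.3,  0.4]), 'moment': array([-0.8,  1.4, -0. ]), 'width': 9.456948860833721}
```

View pics/s10.png

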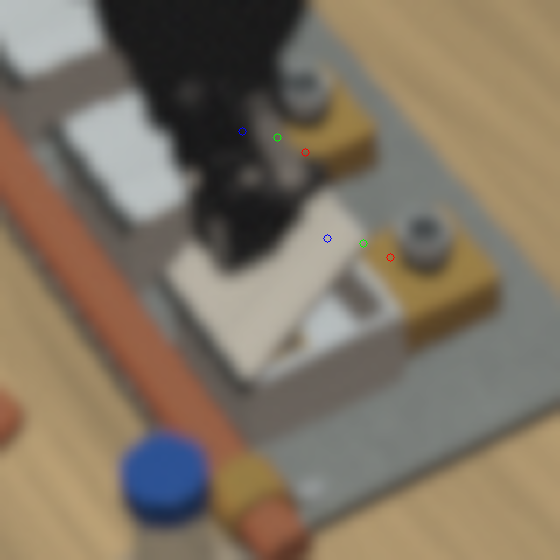

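View pics/w10.png

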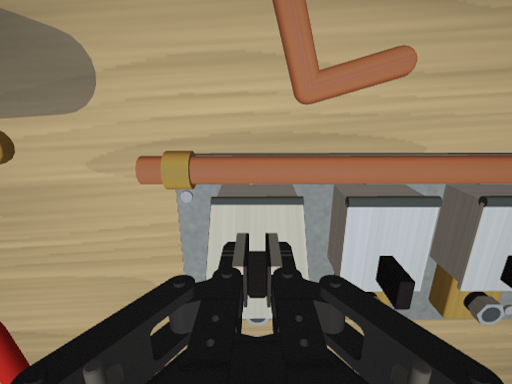

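View pics/t10.png

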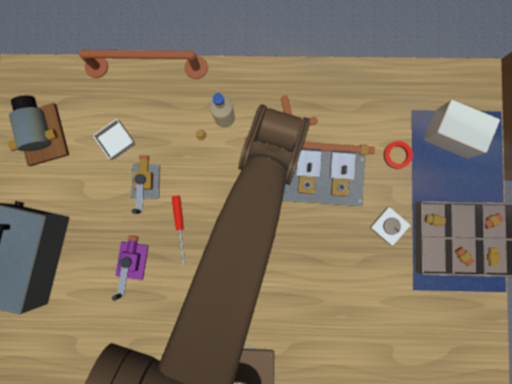

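In the scene crop, the cap's front-left corner lies at (362,240), on the 0.75 rad mark. The middle and right caps look shut. In the top view the lever is at rest (140,195) and the bystanders look unmoved. The arm is still and gripping, so I'm handing in.

Run:
```python
from cell import ctrl
s=ctrl.sense(); print(s['clock'],s['tcp_pos'],s['width'],s['wrist_force'])
print(ctrl.sign_off())
```

```text
15.9 [649.40779782 -88.26782361  92.18639932] 9.456948860833721 [-7.45534641 -5.29945952  0.39904376]
the job is handed in; nothing more can be done
None
```

The job is handed in at 15.9 s, with the left cap held open; the hand-in gives no verdict.

- **Relief lever:** I pushed the peg of the brass valve on the grey foot to about 0.89 rad, measured in the wrist picture, then let it return. It looked at rest afterwards.
- **Bolts:** the left bolt gave by 5.9 mm at about 4 N. I also tapped the middle one to be sure, and it stood firm at 54.3 mm under 26 N. I did not tap the right bolt, since the left one had already been found.
- **Cap:** I gripped the left fin and lifted its cap. The jaws read 9.4 mm on the 10 mm fin.

**Last checks:**
- The cap's front corner matched an opening of about 0.75 rad (43°), and the arm was still.
- The other two caps looked shut, the lever looked at rest and the left bolt looked up.
- The bystanders in view looked unmoved; the bottle's neighbour, the pipe elbow, was partly hidden by the arm in the top view.
- The arm ended about 3 mm short of its commanded position when lifting, and the fin pulls on the gripper with roughly 5 N sideways and 7 N along the lift. That was steady and did no visible harm.

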